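Clamp a seal blank for engraving with the pump clamp

ROBOT

A 6-joint arm with a two-finger parallel gripper is mounted at the origin on the work surface. World frame = base frame: x ahead of the robot, y to its left, z up, the work surface at z = 0. Lengths are in m, angles in rad, forces in N, time in s.
With the tool pointing down it reaches from about 0.35 to 0.775 m from the base axis. Payload 5.5 kg.
Tool frame: the origin (TCP) lies between the finger pads; the fingertips stand 11 mm ahead of it and the grasp point (between the pads) lies 8 mm behind it (tips_ahead is the distance from the TCP to the fingertips, in m); z points along the fingers, y is the line along which they close (so a half turn about z gives the same grasp; the last joint's range is limited). The gripper opens to 85 mm and grips with 20 to 120 N. Pads are 22 mm wide; open, the fingers measure 114 mm over their backs; the gripper's body (76 mm by 85 mm) begins 54 mm behind the grasp point. The pads swing forward as they close: fully open they stand 13 mm farther back than shut.
Start: joints at [-1.259, 0.313, 0.046, 1.304, 0, 1.431], TCP at [0.251, -0.517, 0.222] pointing down, gripper open.
Joint ranges: [-2.76, 2.76], [-0.86, 1.69], [-1.03, 1.26], [-2.2, 2.34], [-1.47, 1.5], [-3.14, 3.14]. Speed limits (rad/s): [2.57, 2.57, 3.14, 3.14, 3.14, 3.14].

INTERFACE

Orientations are given as a unit quaternion [w, x, y, z].
In Python, from workcell import * gives the robot as it stands. The module is installed in compiled form; this text tells all that it offers.
- The arm moves only by the tool jog_arm, never from a script. Its argument "moves" is a list of rows, each an object with "fingers": the closure, from 0 (fully open) to 1 (shut); "slide": the shift along the tool's x, y, z in mm, a list of three; "angular": the turn, a rotation vector about the tool's x, y, z in degrees, a list of three. A call has 1 to 10 rows; each row is the pose to reach, as a shift and turn from the pose commanded when the call began, along the tool's axes at that moment; what a row does not reach only later rows make up. A row lasts 1/12 s, in which the tool goes at most 41.7 mm and 7.16 degrees, less where a joint would pass 70% of its speed; a pose out of reach is approached as far as the arm can. A call with a gripper value outside its range is refused whole. The fingers move at their own pace and stop on an object; "squeeze" is the grip in N (left out, the last holds). Time passes only in rows, so rows that repeat a pose let the fingers close. It gives the time, the measured TCP pose, the force, the opening and the grip force at its end, in the units of the state.
- get_state(): the state, without advancing time (a new reading comes with each control period).
- read_camera(name): name is "side" or "top"; returns a dict with "color" (400x640x3 uint8, red, green, blue), "fovy" (degrees; the focal length in pixels is half the picture's height over the tangent of half this angle, whatever the lens; pixels are square), "cx", "cy" (the principal point, pixels), "world_from_camera" (4x4, takes a point from camera to world coordinates). Camera axes: x right, y down, z forward; pixel columns grow to the right and rows downward; lengths in m; the calibration is good to about 2 mm. A picture is of the moment at which its call begins. There is no depth.
- hand_in(): hands the job in; it is judged then, once.
Trained networks look in a picture, given as the dict that the camera call returned (one of the last four; its "shot" number tells which), for a name from the list of things; names that differ only in an ending like _2 or _b are one class to them, and where a whole thing is asked for, a point or a joint stands for the part that bears it (a point fixed in the world has none). Each returns a list of dicts, best first, with "p" (0 to 1); they miss things now and then, are a little off and sometimes report something else, mostly with a low value. They report only what shows in the picture. A call takes as long as a camera call. They do not tell look-alikes from the thing itself.
- look_for(target, picture): "point" ([column, row] in pixels, amid what is visible of it).
- tip_of(target, picture): "point" ([column, row] in pixels: a listed point, or the origin of a listed thing).
The state is a dict: "clock": time; "joint_pos": joint angles; "qvel": joint speeds; "tau": joint torques, N m; "tcp_pos": TCP position; "orientation": TCP orientation; "wrist_force": force on the tool from outside, world axes, zero at the start; "ft_torque": the same for the moment, N m; "finger_gap": finger opening in m; "grip_force": force on a finger pad.
Only numpy, scipy, OpenCV 4.12 (cv2) and the standard library are available. Lean on these libraries where they do the work, as an engineer would, in place of code of your own. Each camera call takes 0.05 s, during which the arm holds its last target. There are 200 camera calls.

TASK

Take the pale boxwood seal blank out of the rack and stand it upright in the slot of the red bench clamp. Then pump the clamp's upright black trigger (push it well forward, let it come right back, push again) until the sprung cork pad of the moving jaw presses firmly on the blank, but not so hard that the blank is crushed, and finish while still holding the trigger pushed, since the clamp slackens when it is let go. Move the jaw only by the trigger, never by pushing it, and leave the other two blanks, the ink jar and the ink bottle where they are.

Things in the scene. Friction and masses are not known exactly. Their poses are not given: they have to be found in the camera images.
- blank_pale_mid (a point): Centre (half-way up) of the pale yellow boxwood seal blank, the one to clamp: an upright plain rod 24 mm in diameter and 66 mm long, about 45 g, z along the rod. It starts in one of the rack's holes, sunk 24 mm, with 42 mm standing out.
- blank_black_mid (a point): Centre of the black seal blank, same size, in another rack hole. Leave it.
- blank_red_mid (a point): Centre of the dark red seal blank, same size, in another rack hole. Leave it.
- rack: Fixed plywood rack, 220 x 64 x 34 mm, origin at the centre of its underside. Four round holes of 25.6 mm, 24 mm deep (hole floor 10 mm above the table), in a row along its x axis at x = -82.5, -27.5, 27.5 and 82.5 mm; one is empty. Fingers go most easily on either side of the row, that is along the rack's y.
- clamp: The pump clamp, fixed to the table: wooden base plate 345 x 90 x 12 mm, red metal parts. Origin on the table under the slot; x = closing direction of the moving jaw, z up. The red pump head, 56 mm wide and 75 mm high, stands at x = -198 to -112 mm; a bar with cross pins runs out behind it to x = -268 mm.
- slot (a point): Middle of the clamp's slot floor, 16 mm above the table. x = closing direction of the moving jaw, z up. Red walls, 28 mm long, 10 mm high, at y = +15 and -15 mm. The fixed jaw's cork face is at x = +14 mm (jaw top 54 mm above the floor); open to -x, whence the moving jaw comes. The blank may stand with its centre at x = -12 to +2 mm; the clamp pushes it to about +2 mm.
- trigger_mid (a point): Centre of the trigger: an upright black paddle, 14 mm thick (along x), 32 mm wide (y), 54 mm high, standing on the pump head from 82 to 136 mm above the table; axes as the slot's, x = push direction. At rest it is at x = -165 mm from the slot. It can be pinched from above along x (fingers before and behind it) or along y; nothing stands beside it above 75 mm.
- trigger_travel (a joint): Push of the trigger towards the jaws (+x), 0 (rest) to 0.030 m (a hard stop; shorter of it, a rising resistance means that the pad is on the blank). A 2 N spring (3 N when fully pushed) brings it back.
- jaw_travel (a joint): Travel of the moving jaw in m: 0 fully open, starts at 0 to 0.020; the pad meets the blank (against the fixed jaw) at about 0.054. Pushed forward, the trigger picks up one of the bar's pins (12.8 mm apart) and then takes the jaw along 1:1; going back it slips past, and a 3 N friction brake holds the jaw. Two to five pushes are needed.
- trigger: The trigger as a body. Its origin is not on the paddle but on the table under the slot when at rest; use trigger_mid.
- jaw_top (a point): Top of the moving jaw plate, 72 mm above the table, 34 mm behind the uncompressed pad's face; 46 mm wide. The bare jaw must not be pushed by hand.
- jaw: The moving jaw with its bar and sprung pad: a red plate 12 x 46 x 50 mm, which must not be pushed by hand. Its frame lies at the clamp's underside below the slot when the jaw is at 0 and moves with the jaw; the plate itself is 98 mm behind that origin (at x = -98 mm), 22 to 72 mm above the table.
- pad_face (a point): Centre of the front face of the moving jaw's cork pad, 34 mm wide and 40 mm high, 50 mm above the table; faces the blank along +x.
- pad (a joint): How far the sprung cork pad is pushed in, 0 to 0.016 m: 1.5 N per mm plus 1 N. Over 0.0135 (21 N) the blank is crushed; 0.004 to 0.010 (7 to 16 N) is a good hold. The trigger takes about 6 N while the jaw runs free, and 1.5 N more per mm once the pad touches: stop pushing at about 13 to 20 N. A whole stroke after touching would crush the blank.
- ink_jar: Dark red ink jar with a red cap, 68 mm in diameter, 70 mm high, origin at the centre of its underside. Leave it.
- ink_bottle: Black ink bottle with a yellow cap, 48 mm in diameter, 160 mm high, origin at the centre of its underside. Leave it.
Mind the look-alikes: they are no part of the job. Leave any blue look-alike of the part that bears blank_pale_mid alone.

How it is judged:
By the outcome, as a careful person would: the job done as asked, in the order asked, and still so for the second after the job is handed in, while the arm keeps its last pose, push and grip.
It also fails if it takes over 67 s, if anything falls off the work surface, if the arm or the gripper's body presses on something with over 40 N, if the wrist force passes 120 N, or if a joint passes its speed limit or range.

## Working session

There is one attempt and no reset: what is moved stays moved. The work goes in short steps, Python scripts to look and compute and a tool call to move; the robot and the scene stay as the last step left them, time stands still between calls to the robot, and variables do not carry over. Pictures are saved under pics/ and viewed, at most 10 in all, crops included, and the job is handed in when it is done.

Besides the shell and the picture viewer there is one more tool, called after "Call:" as a command line: name --argument value ..., lists and objects as JSON in quotes. jog_arm: Moves the arm, as the interface text tells. Its arguments: {"type":"object","properties":{"moves":{"type":"array","items":{"type":"object","properties":{"fingers":{"type":"number"},"slide":{"type":"array","items":{"type":"number"}},"angular":{"type":"array","items":{"type":"number"}}}}},"squeeze":{"type":"number"}},"required":["moves"]}

```bash
mkdir -p pics; cat > h.py <<'E'
from workcell import *
import numpy as np, cv2
def ray(pic,p):
    f=200/np.tan(np.radians(pic["fovy"])/2); T=np.array(pic["world_from_camera"])
    d=T[:3,:3]@np.array([(p[0]-pic["cx"])/f,(p[1]-pic["cy"])/f,1]); return T[:3,3],d/np.linalg.norm(d)
def onz(pic,p,z):
    o,d=ray(pic,p); return o+d*(z-o[2])/d[2]
def tri(a,p,b,q):
    o1,d1=ray(a,p);o2,d2=ray(b,q)
    s=np.linalg.lstsq(np.c_[d1,-d2],o2-o1,rcond=None)[0]
    A=o1+s[0]*d1;B=o2+s[1]*d2; return (A+B)/2,np.linalg.norm(A-B)
def proj(pic,X):
    T=np.linalg.inv(np.array(pic["world_from_camera"]));c=T[:3,:3]@np.array(X)+T[:3,3]
    f=200/np.tan(np.radians(pic["fovy"])/2); return np.array([pic["cx"]+f*c[0]/c[2],pic["cy"]+f*c[1]/c[2]])
def save(pic,n): cv2.imwrite("pics/"+n,pic["color"][:,:,::-1])
np.set_printoptions(precision=4,suppress=True)
E
python3 - <<'E'
from h import *
s=read_camera("side");t=read_camera("top")
save(s,"s0.png");save(t,"t0.png")
for n in "blank_pale_mid blank_black_mid blank_red_mid rack clamp slot trigger_mid jaw_top pad_face ink_jar ink_bottle".split():
    a=tip_of(n,s)[:3];b=tip_of(n,t)[:3]
    print(n,[(np.round(x["point"],1).tolist(),round(x["p"],2)) for x in a],[(np.round(x["point"],1).tolist(),round(x["p"],2)) for x in b])
    for x in a:
        for y in b:
            X,e=tri(s,x["point"],t,y["point"])
            if e<.008: print("   ",X,round(e,4))
st=get_state();print(st)
E
```

```text
blank_pale_mid [([257.4, 275.9], 0.82)] [([372.9, 251.6], 0.58), ([358.2, 288.3], 0.5)]
    [ 0.3807 -0.1888  0.0377] 0.004
blank_black_mid [([326.5, 266.3], 0.75)] [([255.7, 184.1], 0.65), ([367.3, 226.2], 0.46), ([194.4, 211.3], 0.44)]
    [ 0.5216 -0.2147  0.033 ] 0.0055
blank_red_mid [([344.3, 255.5], 0.73)] [([366.9, 199.0], 0.7)]
rack [([333.7, 271.6], 0.6)] [([364.4, 216.0], 0.66), ([296.6, 135.2], 0.56)]
    [ 0.5449 -0.212  -0.0038] 0.0024
clamp [] [([195.2, 209.1], 0.97)]
slot [([286.6, 149.2], 0.81)] [([192.5, 209.3], 0.61)]
    [0.5658 0.1913 0.0223] 0.0013
trigger_mid [([323.1, 158.9], 0.67)] [([254.4, 183.5], 0.68), ([195.5, 211.4], 0.25)]
    [0.6135 0.0383 0.0963] 0.0037
jaw_top [([308.1, 152.4], 0.89), ([299.0, 149.4], 0.15)] [([227.5, 194.1], 0.58)]
    [0.5955 0.1007 0.0729] 0.0061
pad_face [([301.8, 148.3], 0.49)] [([213.8, 199.0], 0.56)]
ink_jar [([384.7, 195.1], 0.74)] [([295.4, 135.8], 0.98)]
ink_bottle [([457.9, 350.0], 0.83)] [([459.1, 157.4], 0.76)]
{'clock': 1.2, 'joint_pos': array([-1.2586,  0.3132,  0.0461,  1.3036, -0.    ,  1.4312]), 'qvel': array([ 0.0015,  0.0007,  0.0034,  0.0001, -0.001 ,  0.0012]), 'tau': array([  0.0009, -48.0479,  29.8812,   0.0004,  -0.0001,  -0.    ]), 'tcp_pos': array([ 0.251 , -0.5174,  0.2223]), 'orientation': array([0.0001, 0.9746, 0.224 , 0.    ]), 'wrist_force': array([0.0854, 0.8986, 0.3616]), 'ft_torque': array([0.011 , 0.0042, 0.0083]), 'grip_force': 0.0, 'finger_gap': 0.08565995793506209}
```

View pics/s0.png

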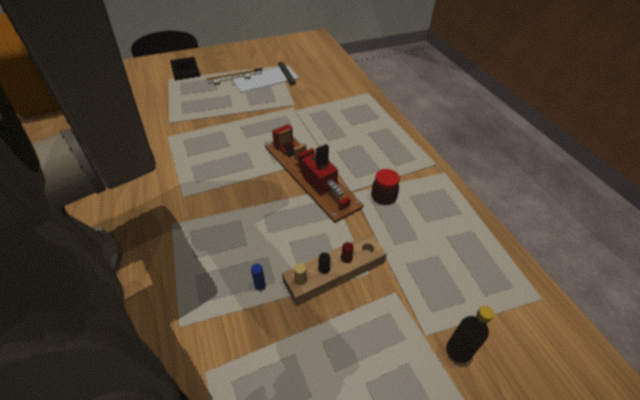

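View pics/t0.png

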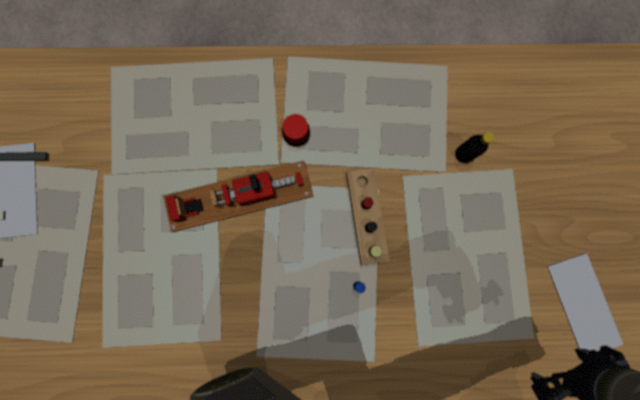

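Candidates for the pale blank: pale rod (side 300,273; top 376,252), blue look-alike (side 258,277; top 359,287), and yellow bottle cap (side 485,314; top 488,138). Black, red and the empty hole lie along the row. By the description, I choose the pale rod in the end hole of the rack, and check it in a crop.

```bash
python3 - <<'E'
from h import *
s=read_camera("side");t=read_camera("top")
cs=cv2.resize(s["color"][225:305,240:400],None,fx=4.8,fy=4.8,interpolation=cv2.INTER_CUBIC)[:290]
c2=cv2.resize(s["color"][115:220,250:370],None,fx=3,fy=3,interpolation=cv2.INTER_CUBIC)
a=cv2.resize(t["color"][155:270,155:400],None,fx=3.2,fy=3.2,interpolation=cv2.INTER_CUBIC)
cv2.imwrite("pics/top1.png",a[:,:,::-1])
w=np.zeros((600,780,3),np.uint8);w[:290,:768]=cs;w[290:600,:360]=c2[:310];cv2.imwrite("pics/side1.png",w[:,:,::-1])
for n,p in (("s",s),("t",t)):
    hsv=cv2.cvtColor(p["color"],cv2.COLOR_RGB2HSV)
    print(n,np.array(p["world_from_camera"])[:3,3],p["fovy"])
E
```

```text
s [ 0.3458 -0.6173  0.7124] 55.57503047147227
t [ 0.4451 -0.082   1.0914] 47.05117147687873
```

View pics/top1.png

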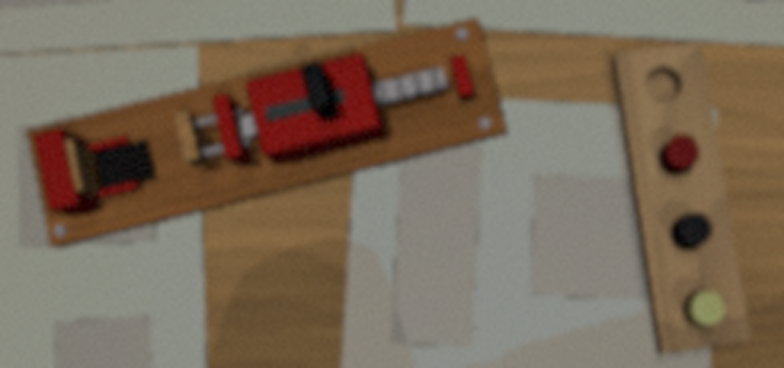

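View pics/side1.png

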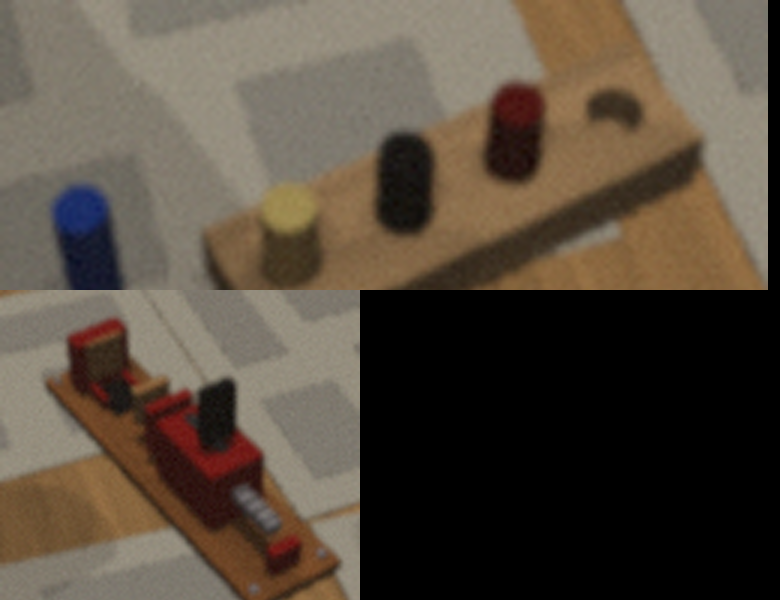

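The crop shows the pale rod (top at side 300,268; top view 376,251) in the end hole; the blue one stands apart on the table. In the top view the clamp plate corners are at about (163,196), (303,161), (314,196), (173,232).

```bash
python3 - <<'E'
from h import *
s=read_camera("side");t=read_camera("top")
T=lambda c,r:(155+c/3.2,155+r/3.2)
S=lambda c,r:(240+c/4.8,225+r/4.8)
S2=lambda c,r:(250+c/3,115+(r-290)/3)
pairs={"pale":(S(290,209),T(707,308)),"black":(S(406,149),T(691,231)),"red":(S(518,104),T(680,154)),
"hole":(S(614,106),T(664,84)),"trig_top":(S2(219,387),T(318,72)),"jawtop":(S2(168,404),T(226,127)),"fixtop":(S2(98,332),T(51,172))}
P={}
for k,(a,b) in pairs.items(): P[k],e=tri(s,a,t,b);print(k,P[k],round(e,4))
for k,z in (("pale",.076),("black",.076),("red",.076),("hole",.034)): P[k]=onz(t,pairs[k][1],z);print(k,P[k])
d=P["hole"]-P["pale"];print("rack yaw",np.degrees(np.arctan2(d[1],d[0])),np.linalg.norm(d[:2]))
C=[onz(t,T(*c),.012) for c in ((27,130),(475,18),(508,130),(58,245))]
for c in C:print("corner",c)
# slot-wall centre, dark floor
for n,c,z in (("slotfl",(124,161),.016),("jawtopT",(232,126),.072),("padtop",(186,137),.07),("trigT",(316,77),.136)): print(n,onz(t,T(*c),z))
for a,b in ((0,1),(3,2),(1,2),(0,3)):
    v=C[a]-C[b];print(np.degrees(np.arctan2(v[1],v[0])),np.linalg.norm(v))
E
```

```text
pale [ 0.462  -0.2264  0.0751] 0.003
black [ 0.5158 -0.2171  0.0772] 0.0047
red [ 0.5698 -0.2115  0.0753] 0.0047
hole [ 0.6241 -0.2055  0.0396] 0.0019
trig_top [0.6156 0.0346 0.1357] 0.0048
jawtop [0.5934 0.1063 0.0674] 0.0027
fixtop [0.5655 0.2273 0.0666] 0.0069
pale [ 0.4606 -0.226   0.076 ]
black [ 0.5137 -0.2166  0.076 ]
red [ 0.5674 -0.2106  0.076 ]
hole [ 0.6242 -0.2058  0.034 ]
rack yaw 7.0215444473387505 0.16483978283436249
corner [0.5998 0.263  0.012 ]
corner [ 0.6799 -0.0681  0.012 ]
corner [ 0.5949 -0.0916  0.012 ]
corner [0.5147 0.238  0.012 ]
slotfl [0.5753 0.1903 0.016 ]
jawtopT [0.592  0.1016 0.072 ]
padtop [0.585  0.1339 0.07  ]
trigT [0.6146 0.0353 0.136 ]
103.59916374154439 0.34064250765820225
103.67270503303362 0.33920099515525126
15.426537602987498 0.0881679329693483
16.3488716942784 0.08866055237481824
```

Call:
jog_arm --moves '[{"fingers":0,"slide":[316,-170,60],"angular":[0,0,18.9]},{"fingers":0,"slide":[316,-170,60],"angular":[0,0,18.9]},{"fingers":0,"slide":[316,-170,60],"angular":[0,0,18.9]},{"fingers":0,"slide":[316,-170,60],"angular":[0,0,18.9]},{"fingers":0,"slide":[316,-170,60],"angular":[0,0,18.9]},{"fingers":0,"slide":[316,-170,60],"angular":[0,0,18.9]},{"fingers":0,"slide":[316,-170,60],"angular":[0,0,18.9]},{"fingers":0,"slide":[316,-170,60],"angular":[0,0,18.9]},{"fingers":0,"slide":[316,-170,60],"angular":[0,0,18.9]},{"fingers":0,"slide":[316,-170,60],"angular":[0,0,18.9]}]' --squeeze 30

```text
clock: 2.23
tcp_pos: [0.4631, -0.2215, 0.1613]
orientation: [-0.001, 0.998, 0.064, 0.0]
wrist_force: [-0.2, 0.8, 0.4]
finger_gap: 0.0854
grip_force: 0.0
```

Call:
jog_arm --moves '[{"fingers":0,"slide":[0,0,40]},{"fingers":0,"slide":[0,0,80]},{"fingers":0,"slide":[0,0,111]},{"fingers":0,"slide":[0,0,111]},{"fingers":0,"slide":[0,0,111]}]'

```text
schema error: expected keys fingers, slide, angular
```

Call:
jog_arm --moves '[{"fingers":0.9,"slide":[0,0,0]},{"fingers":0.9,"slide":[0,0,0]},{"fingers":0.9,"slide":[0,0,0]},{"fingers":0.9,"slide":[0,0,0]},{"fingers":0.9,"slide":[0,0,0]},{"fingers":0.9,"slide":[0,0,0]},{"fingers":0.9,"slide":[0,0,0]},{"fingers":0.9,"slide":[0,0,0]}]' --squeeze 30

```text
schema error: expected keys fingers, slide, angular
```

Call:
jog_arm --moves '[{"fingers":0,"slide":[0,0,40],"angular":[0,0,0]},{"fingers":0,"slide":[0,0,80],"angular":[0,0,0]},{"fingers":0,"slide":[0,0,111],"angular":[0,0,0]},{"fingers":0,"slide":[0,0,111],"angular":[0,0,0]},{"fingers":0,"slide":[0,0,111],"angular":[0,0,0]}]'

```text
clock: 2.65
tcp_pos: [0.4596, -0.2258, 0.0504]
orientation: [-0.001, 0.998, 0.061, -0.002]
wrist_force: [0.8, -0.3, 0.6]
finger_gap: 0.0855
grip_force: 0.0
```

Call:
jog_arm --moves '[{"fingers":0.9,"slide":[0,0,0],"angular":[0,0,0]},{"fingers":0.9,"slide":[0,0,0],"angular":[0,0,0]},{"fingers":0.9,"slide":[0,0,0],"angular":[0,0,0]},{"fingers":0.9,"slide":[0,0,0],"angular":[0,0,0]},{"fingers":0.9,"slide":[0,0,0],"angular":[0,0,0]},{"fingers":0.9,"slide":[0,0,0],"angular":[0,0,0]},{"fingers":0.9,"slide":[0,0,0],"angular":[0,0,0]},{"fingers":0.9,"slide":[0,0,0],"angular":[0,0,0]}]' --squeeze 30

```text
clock: 3.32
tcp_pos: [0.4619, -0.2268, 0.0524]
orientation: [0.001, 0.998, 0.061, 0.001]
wrist_force: [0.0, 0.7, 5.8]
finger_gap: 0.0218
grip_force: 29.1
```

Call:
jog_arm --moves '[{"fingers":0.9,"slide":[0,0,-15],"angular":[0,0,0]},{"fingers":0.9,"slide":[0,0,-40],"angular":[0,0,0]},{"fingers":0.9,"slide":[0,0,-75],"angular":[0,0,0]},{"fingers":0.9,"slide":[0,0,-110],"angular":[0,0,0]},{"fingers":0.9,"slide":[0,0,-110],"angular":[0,0,0]}]'

```text
clock: 3.73
tcp_pos: [0.4643, -0.2286, 0.1681]
orientation: [0.003, 0.998, 0.061, 0.004]
wrist_force: [0.4, -0.5, -0.1]
finger_gap: 0.0216
grip_force: 29.8
```

```bash
python3 - <<'E'
from h import *
s=read_camera("side");save(s,"s2.png")
st=get_state();print(st["tcp_pos"],st["orientation"],st["finger_gap"],st["wrist_force"])
print([(x["point"],x["p"]) for x in tip_of("blank_pale_mid",s)])
c=cv2.resize(s["color"][160:320,200:420],None,fx=3,fy=3,interpolation=cv2.INTER_CUBIC);cv2.imwrite("pics/c2.png",c[:,:,::-1])
E
```

```text
[ 0.4635 -0.2281  0.1653] [0.0025 0.9981 0.061  0.0031] 0.02128336150243887 [ 0.4519 -0.2512 -1.3652]
[([298.8, 242.7], 0.74), ([261.1, 275.8], 0.61)]
```

View pics/c2.png

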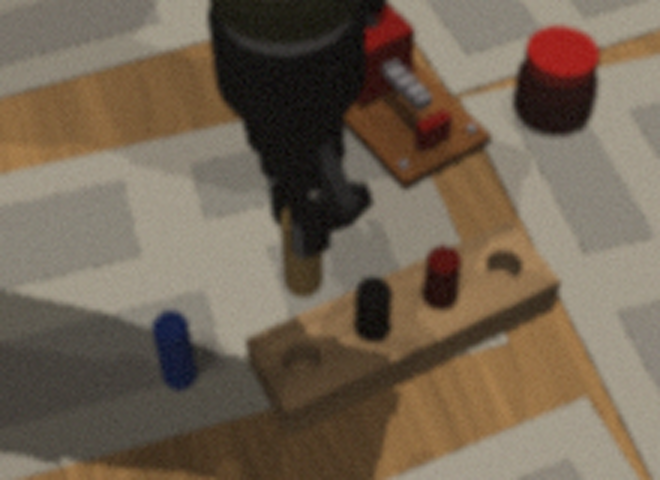

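The blank is held upright below the fingers (bottom at about side 301,255); its hole is now empty. Next I fit the clamp pose to all its features.

```bash
cat > fit.py <<'E'
from h import *
from scipy.optimize import least_squares
def obs():
    s=read_camera("side");t=read_camera("top");O=[]
    M={"slot":(0,0,.016,0),"clamp":(0,0,0,0),"trigger_mid":(-.165,0,.109,0),"jaw_top":(-.098,0,.072,1),"pad_face":(-.064,0,.050,1)}
    for n,m in M.items():
        for p in (s,t):
            r=tip_of(n,p)
            for x in r[:2]:
                if x["p"]>.3: O.append((p,n,m,np.array(x["point"])))
    return s,t,O
E
python3 - <<'E'
from fit import *
s,t,O=obs()
s2,t2,O2=obs();O+=O2
T=lambda c,r:np.array((155+c/3.2,155+r/3.2))
S2=lambda c,r:np.array((250+c/3,115+(r-290)/3))
def man(p,n,x,y,z,j,px): O.append((p,n,(x,y,z,j),px))
man(t,"mtrig",-.165,0,.136,0,T(317,75)); man(t,"mjaw",-.098,0,.072,1,T(229,127))
man(s,"mtrig",-.165,0,.136,0,S2(219,387)); man(s,"mjaw",-.098,0,.072,1,S2(168,404))
man(t,"mheadF",-.112,.028,.075,0,T(258,153));man(t,"mheadR",-.198,-.028,.075,0,T(362,58))
man(t,"mheadR2",-.198,.028,.075,0,T(380,125));man(t,"mheadF2",-.112,-.028,.075,0,T(248,88))
cor=[T(27,130),T(475,18),T(508,130),T(58,245)]
def W(q,m):
    c,sn=np.cos(q[2]),np.sin(q[2]);x=m[0]+(q[3] if m[3] else 0)
    return [q[0]+c*x-sn*m[1],q[1]+sn*x+c*m[1],m[2]]
def res(q):
    r=[(proj(p,W(q,m))-px) for p,n,m,px in O]
    for (e,y),px in zip(((1,-.045),(0,-.045),(0,.045),(1,.045)),cor):
        r.append(proj(t,W(q,(q[4]-.345*(1-e),y,.012,0)))-px)
    return np.array(r)
f=least_squares(lambda q:res(q).ravel(),[.572,.193,1.81,.01,.06],loss="soft_l1")
print(f.x,np.degrees(f.x[2]))
for (p,n,m,px),r in zip(O,res(f.x)): print("top" if p["fovy"]<50 else "side",n,r)
print(res(f.x)[-4:])
J=f.jac;print("sd",np.sqrt(np.diag(np.linalg.inv(J.T@J))))
np.save("q.npy",f.x)
E
```

```text
[0.5694 0.1953 1.8166 0.0003 0.0591] 104.08597470487928
top slot [ 0.0465 -1.0846]
top clamp [ 0.3733 -2.8364]
side trigger_mid [-0.1352 -0.7323]
top trigger_mid [1.2789 2.6186]
top jaw_top [3.276  1.3426]
top jaw_top [-140.524   -32.7574]
top pad_face [ 3.1333 -1.0993]
top slot [-2.9535 -3.0846]
top clamp [-0.3267  0.4636]
side trigger_mid [0.4648 2.8677]
top trigger_mid [-1.9211 -1.7814]
top jaw_top [0.476  1.2426]
top pad_face [-10.2667   6.6007]
top pad_face [-154.3667    2.0007]
top mtrig [-0.3147  2.9811]
top mjaw [ 1.4135 -0.8449]
side mtrig [-1.4813  0.1287]
side mjaw [0.1365 0.0655]
top mheadF [1.3206 1.2679]
top mheadR [ 0.2355 -2.7359]
top mheadR2 [0.7661 0.1797]
top mheadF2 [-1.4784 -2.4416]
[[-0.288   0.4587]
 [ 1.1926 -1.1546]
 [ 0.5623 -0.2101]
 [-1.63    1.4399]]
sd [0.0012 0.0009 0.0076 0.0021 0.0019]
```

```bash
cat > ov.py <<'E'
from h import *
def W(q,m):
    c,sn=np.cos(q[2]),np.sin(q[2]); return [q[0]+c*m[0]-sn*m[1],q[1]+sn*m[0]+c*m[1],m[2]]
def overlay(p,q,x0,x1,y0,y1,k,name):
    im=np.ascontiguousarray(cv2.resize(p["color"][y0:y1,x0:x1],None,fx=k,fy=k,interpolation=cv2.INTER_CUBIC)[:,:,::-1])
    im=np.clip(im.astype(float)*1.5,0,255).astype(np.uint8)
    def rect(xa,xb,ya,yb,z,col):
        pts=np.array([(proj(p,W(q,(x,y,z)))-[x0,y0]+.5)*k for x,y in ((xa,ya),(xb,ya),(xb,yb),(xa,yb))])
        cv2.polylines(im,[np.round(pts).astype(int)],True,col,1,cv2.LINE_AA)
    rect(q[4]-.345,q[4],-.045,.045,.012,(0,255,255)); rect(-.198,-.112,-.028,.028,.075,(255,255,0))
    rect(-.014,.014,-.015,.015,.026,(0,255,0)); rect(-.172,-.158,-.016,.016,.136,(255,0,255))
    rect(.014,.02,-.02,.02,.070,(255,128,0))
    cv2.imwrite("pics/"+name,im)
E
python3 - <<'E'
from ov import *
t=read_camera("top");q=np.load("q.npy")
overlay(t,q,158,320,155,238,4.9,"ov1.png")
E
```

```text
(no output)
```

View pics/ov1.png

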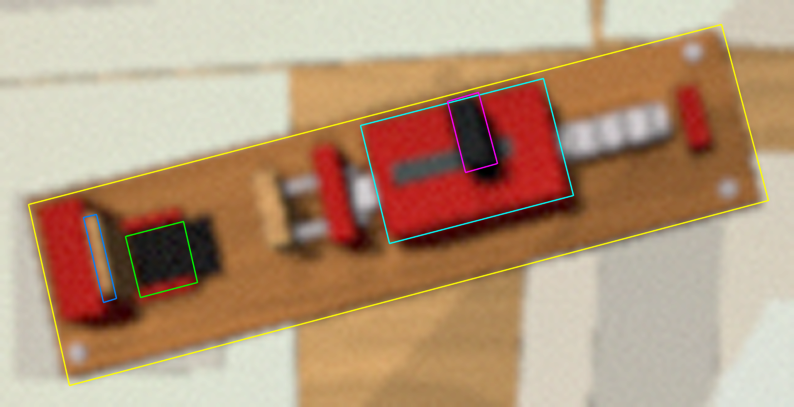

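The overlay of the fitted clamp matches the picture well (slot walls around pixel 160,258 in the crop; trigger at 473,133). I move the blank over the slot.

Call:
jog_arm --moves '[{"fingers":0.9,"slide":[144,-360,-25],"angular":[0,0,-70]},{"fingers":0.9,"slide":[144,-360,-25],"angular":[0,0,-70]},{"fingers":0.9,"slide":[144,-360,-25],"angular":[0,0,-70]},{"fingers":0.9,"slide":[144,-360,-25],"angular":[0,0,-70]},{"fingers":0.9,"slide":[144,-360,-25],"angular":[0,0,-70]},{"fingers":0.9,"slide":[144,-360,-25],"angular":[0,0,-70]},{"fingers":0.9,"slide":[144,-360,-25],"angular":[0,0,-70]},{"fingers":0.9,"slide":[144,-360,-25],"angular":[0,0,-70]},{"fingers":0.9,"slide":[144,-360,-25],"angular":[0,0,-70]},{"fingers":0.9,"slide":[144,-360,-25],"angular":[0,0,-70]}]'

```text
clock: 5.92
tcp_pos: [0.5613, 0.1536, 0.1866]
orientation: [-0.0, 0.779, 0.627, 0.001]
wrist_force: [-0.1, 0.1, -0.3]
finger_gap: 0.0219
grip_force: 29.8
```

```bash
cat >> h.py <<'E'
def to(X,yaw,verbose=True):
    "slide/turn in current (measured) tool axes to reach world X with tool x at yaw deg, pointing down"
    from scipy.spatial.transform import Rotation as R
    st=get_state();w,x,y,z=st["orientation"];r=R.from_quat([x,y,z,w])
    a=np.radians(yaw);g=R.from_matrix(np.array([[np.cos(a),np.sin(a),0],[np.sin(a),-np.cos(a),0],[0,0,-1]]))
    print("clock",st["clock"],"tcp",st["tcp_pos"],"slide",1e3*r.inv().apply(np.array(X)-st["tcp_pos"]),"ang",np.degrees((r.inv()*g).as_rotvec()),"F",st["wrist_force"],"gap",st["finger_gap"])
E
python3 - <<'E'
from h import *
read_camera("top");read_camera("top")
to([.5713,.1907,.13],104.1)
E
```

```text
clock 6.0167 tcp [0.5607 0.1514 0.1862] slide [40.6208  1.6956 56.1931] ang [  0.0344  -0.0188 -26.7696] F [ 0.0111 -0.605  -0.7908] gap 0.021788004777201418
```

Call:
jog_arm --moves '[{"fingers":0.9,"slide":[20,1.5,0],"angular":[0,0,-7]},{"fingers":0.9,"slide":[42,1.5,20],"angular":[0,0,-14]},{"fingers":0.9,"slide":[42,1.5,50],"angular":[0,0,-21]},{"fingers":0.9,"slide":[42,1.5,50],"angular":[0,0,-27]},{"fingers":0.9,"slide":[42,1.5,50],"angular":[0,0,-27]},{"fingers":0.9,"slide":[42,1.5,50],"angular":[0,0,-27]},{"fingers":0.9,"slide":[42,1.5,50],"angular":[0,0,-27]}]'

```text
clock: 6.6
tcp_pos: [0.5719, 0.1882, 0.1372]
orientation: [0.001, 0.618, 0.787, 0.0]
wrist_force: [0.2, 0.3, -0.3]
finger_gap: 0.0217
grip_force: 29.8
```

```bash
python3 - <<'E'
from ov import *
s=read_camera("side");q=np.load("q.npy");q[:2]+=[.0007,.0002]
to([.5713,.1907,.13],104.1)
overlay(s,q,240,355,105,215,5.2,"ov2.png")
to([.5713,.1907,.13],104.1)
E
```

```text
clock 6.65 tcp [0.5721 0.1883 0.1375] slide [ 2.5121 -0.2095  7.5221] ang [ 0.1255  0.0207 -0.3325] F [-0.5537  0.538  -1.3981] gap 0.02151689431682676
clock 6.65 tcp [0.5721 0.1883 0.1375] slide [ 2.5121 -0.2095  7.5221] ang [ 0.1255  0.0207 -0.3325] F [-0.5537  0.538  -1.3981] gap 0.02151689431682676
```

View pics/ov2.png

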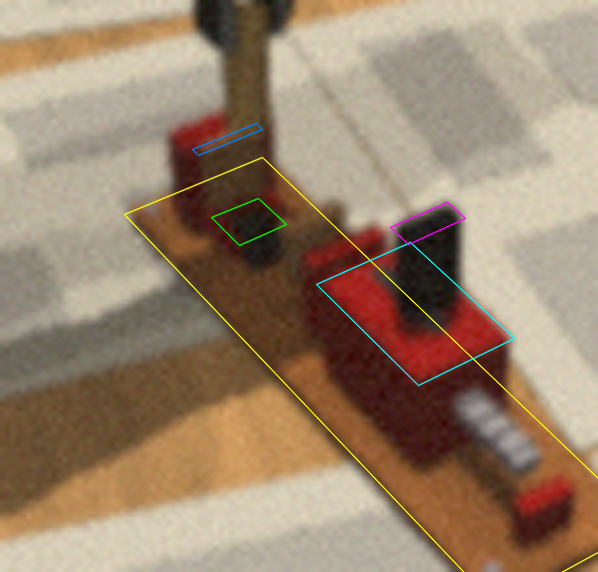

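```bash
python3 - <<'E'
from ov import *
s=read_camera("side");q=np.load("q.npy");q[:2]+=[.0007,.0002]
k=lambda P:(proj(s,P)-[240,105]+.5)*5.2
p=get_state()["tcp_pos"]
for z in (.096,.11,.13): print(k([p[0],p[1],z]))
for y in (.012,-.012): print(y,k(W(q,(-.005,y,.016))))
# blank edges by row
c=s["color"].astype(int)
for r in (120,124,128): print(r,[tuple(c[r,x]) for x in range(280,296)])
E
```

```text
[249.1972 121.8144]
[247.7535  99.2868]
[245.6387  66.2886]
0.012 [235.5751 248.1189]
-0.012 [272.9628 232.0116]
120 [(np.int64(123), np.int64(117), np.int64(107)), (np.int64(120), np.int64(113), np.int64(102)), (np.int64(102), np.int64(95), np.int64(86)), (np.int64(72), np.int64(65), np.int64(52)), (np.int64(55), np.int64(47), np.int64(27)), (np.int64(60), np.int64(46), np.int64(28)), (np.int64(64), np.int64(51), np.int64(31)), (np.int64(66), np.int64(55), np.int64(34)), (np.int64(64), np.int64(48), np.int64(26)), (np.int64(59), np.int64(45), np.int64(29)), (np.int64(61), np.int64(48), np.int64(32)), (np.int64(88), np.int64(80), np.int64(66)), (np.int64(130), np.int64(124), np.int64(109)), (np.int64(141), np.int64(135), np.int64(119)), (np.int64(137), np.int64(135), np.int64(118)), (np.int64(135), np.int64(129), np.int64(113))]
124 [(np.int64(109), np.int64(105), np.int64(97)), (np.int64(107), np.int64(100), np.int64(92)), (np.int64(99), np.int64(94), np.int64(85)), (np.int64(76), np.int64(67), np.int64(53)), (np.int64(61), np.int64(49), np.int64(31)), (np.int64(66), np.int64(53), n
[... 479 characters left out ...]
84), np.int64(24), np.int64(17)), (np.int64(92), np.int64(25), np.int64(23)), (np.int64(86), np.int64(28), np.int64(22)), (np.int64(79), np.int64(36), np.int64(27)), (np.int64(71), np.int64(50), np.int64(31)), (np.int64(70), np.int64(54), np.int64(35)), (np.int64(63), np.int64(53), np.int64(33)), (np.int64(60), np.int64(48), np.int64(27)), (np.int64(65), np.int64(50), np.int64(30)), (np.int64(64), np.int64(52), np.int64(29)), (np.int64(59), np.int64(47), np.int64(29)), (np.int64(64), np.int64(50), np.int64(38)), (np.int64(88), np.int64(75), np.int64(64)), (np.int64(110), np.int64(101), np.int64(90)), (np.int64(119), np.int64(113), np.int64(98)), (np.int64(124), np.int64(118), np.int64(105))]
```

Call:
jog_arm --moves '[{"fingers":0.9,"slide":[2,0,30],"angular":[0,0,0]},{"fingers":0.9,"slide":[2,0,55],"angular":[0,0,0]},{"fingers":0.9,"slide":[2,0,65],"angular":[0,0,0]},{"fingers":0.9,"slide":[2,0,65],"angular":[0,0,0]},{"fingers":0.9,"slide":[2,0,65],"angular":[0,0,0]},{"fingers":0.9,"slide":[2,0,65],"angular":[0,0,0]}]'

```text
clock: 7.2
tcp_pos: [0.5718, 0.191, 0.0729]
orientation: [0.001, 0.616, 0.788, 0.001]
wrist_force: [-0.3, 0.0, 0.3]
finger_gap: 0.0215
grip_force: 29.8
```

Call:
jog_arm --moves '[{"fingers":0.9,"slide":[0,0,2],"angular":[0,0,0]},{"fingers":0.9,"slide":[0,0,4],"angular":[0,0,0]},{"fingers":0.9,"slide":[0,0,6],"angular":[0,0,0]},{"fingers":0.9,"slide":[0,0,6],"angular":[0,0,0]},{"fingers":0.9,"slide":[0,0,6],"angular":[0,0,0]}]'

```text
clock: 7.62
tcp_pos: [0.5715, 0.1911, 0.0656]
orientation: [0.001, 0.616, 0.788, 0.001]
wrist_force: [1.3, 0.7, 0.3]
finger_gap: 0.0213
grip_force: 29.7
```

Call:
jog_arm --moves '[{"fingers":0.9,"slide":[0,0,2],"angular":[0,0,0]},{"fingers":0.9,"slide":[0,0,4],"angular":[0,0,0]},{"fingers":0.9,"slide":[0,0,6],"angular":[0,0,0]},{"fingers":0.9,"slide":[0,0,6],"angular":[0,0,0]},{"fingers":0.9,"slide":[0,0,6],"angular":[0,0,0]}]'

```text
clock: 8.03
tcp_pos: [0.5713, 0.191, 0.0592]
orientation: [0.0, 0.616, 0.788, 0.0]
wrist_force: [3.9, 0.5, -0.9]
finger_gap: 0.0217
grip_force: 29.5
```

Call:
jog_arm --moves '[{"fingers":0.9,"slide":[0,0.7,0],"angular":[0,0,0]},{"fingers":0.9,"slide":[0,0.7,1],"angular":[0,0,0]},{"fingers":0.9,"slide":[0,0.7,2],"angular":[0,0,0]},{"fingers":0.9,"slide":[0,0.7,2],"angular":[0,0,0]}]'

```text
clock: 8.37
tcp_pos: [0.5717, 0.1911, 0.0584]
orientation: [0.0, 0.616, 0.788, 0.0]
wrist_force: [1.8, 0.8, 6.8]
finger_gap: 0.0217
grip_force: 30.4
```

Call:
jog_arm --moves '[{"fingers":0.9,"slide":[0,0,-0.8],"angular":[0,0,0]},{"fingers":0,"slide":[0,0,-0.8],"angular":[0,0,0]},{"fingers":0,"slide":[0,0,-0.8],"angular":[0,0,0]},{"fingers":0,"slide":[0,0,-0.8],"angular":[0,0,0]},{"fingers":0,"slide":[0,0,-0.8],"angular":[0,0,0]},{"fingers":0,"slide":[0,0,-0.8],"angular":[0,0,0]},{"fingers":0,"slide":[0,0,-0.8],"angular":[0,0,0]}]'

```text
clock: 8.95
tcp_pos: [0.5711, 0.191, 0.0578]
orientation: [-0.0, 0.616, 0.788, -0.0]
wrist_force: [-0.7, -0.3, -0.2]
finger_gap: 0.0854
grip_force: 0.0
```

Call:
jog_arm --moves '[{"fingers":0,"slide":[0,0,-20],"angular":[0,0,0]},{"fingers":0,"slide":[0,0,-60],"angular":[0,0,0]},{"fingers":0,"slide":[0,0,-100],"angular":[0,0,0]},{"fingers":0,"slide":[0,0,-120],"angular":[0,0,0]},{"fingers":0,"slide":[-60,0,-120],"angular":[0,0,0]},{"fingers":0,"slide":[-100,0,-120],"angular":[0,0,0]},{"fingers":0,"slide":[-120,0,-120],"angular":[0,0,0]},{"fingers":0,"slide":[-120,0,-120],"angular":[0,0,0]}]'

```text
clock: 9.62
tcp_pos: [0.6022, 0.0688, 0.1782]
orientation: [0.001, 0.618, 0.786, -0.0]
wrist_force: [0.3, 0.3, 0.2]
finger_gap: 0.0856
grip_force: 0.0
```

```bash
python3 - <<'E'
from ov import *
s=read_camera("side");q=np.load("q.npy");q[:2]+=[.0007,.0002]
for p in (W(q,(-.165,0,.165)),):to(p,104.1);print(p)
overlay(s,q,240,355,95,210,5.2,"ov3.png")
for n in ("blank_pale_mid","trigger_mid"):
  t=read_camera("top");a=tip_of(n,s);b=tip_of(n,t)
  print(n,[(x["point"],x["p"]) for x in a],[(x["point"],x["p"]) for x in b])
E
```

```text
clock 9.6667 tcp [0.6012 0.0714 0.178 ] slide [-37.0432   0.3593  13.0009] ang [ 0.0099  0.0301 -0.4084] F [-0.8049 -0.6894  0.2207] gap 0.0857242182162079
[np.float64(0.6102716631521985), np.float64(0.03550255625116627), 0.165]
blank_pale_mid [([286.1, 140.7], 0.74), ([260.1, 275.5], 0.68)] [([357.3, 285.1], 0.61)]
trigger_mid [([323.4, 156.2], 0.81)] [([254.5, 182.4], 0.45)]
```

View pics/ov3.png

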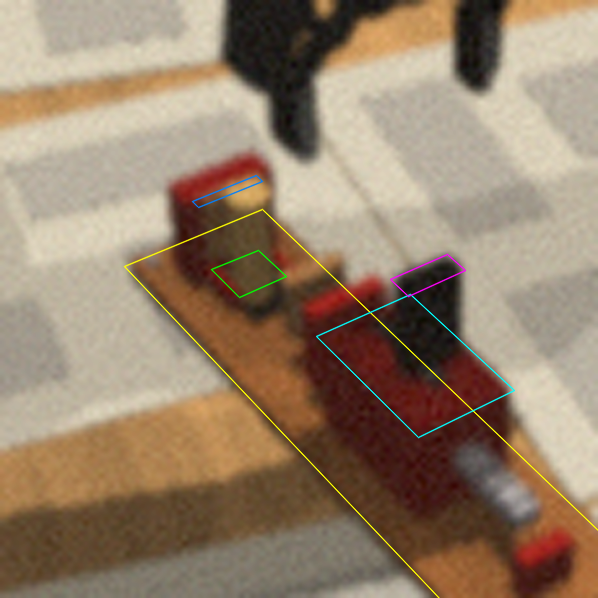

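The blank stands upright in the slot (crop 248,240, between the walls against the jaw side); the trigger lies as modelled. Now I pinch the trigger.

Call:
jog_arm --moves '[{"fingers":0,"slide":[-35,0,10],"angular":[0,0,0]},{"fingers":0,"slide":[-35,0,40],"angular":[0,0,0]},{"fingers":0,"slide":[-35,0,77],"angular":[0,0,0]},{"fingers":0,"slide":[-35,0,77],"angular":[0,0,0]},{"fingers":0,"slide":[-35,0,77],"angular":[0,0,0]},{"fingers":0,"slide":[-35,0,77],"angular":[0,0,0]}]'

```text
clock: 10.47
tcp_pos: [0.6093, 0.0415, 0.1025]
orientation: [0.0, 0.615, 0.788, 0.0]
wrist_force: [1.6, 0.6, 0.9]
finger_gap: 0.0852
grip_force: 0.0
```

Call:
jog_arm --moves '[{"fingers":0.8,"slide":[0,0,0],"angular":[0,0,0]},{"fingers":0.8,"slide":[0,0,0],"angular":[0,0,0]},{"fingers":0.8,"slide":[0,0,0],"angular":[0,0,0]},{"fingers":0.8,"slide":[0,0,0],"angular":[0,0,0]},{"fingers":0.8,"slide":[0,0,0],"angular":[0,0,0]},{"fingers":0.8,"slide":[0,0,0],"angular":[0,0,0]},{"fingers":0.8,"slide":[0,0,0],"angular":[0,0,0]}]' --squeeze 60

```text
clock: 11.05
tcp_pos: [0.61, 0.0409, 0.1024]
orientation: [0.001, 0.616, 0.788, 0.001]
wrist_force: [0.5, 1.7, 5.6]
finger_gap: 0.0308
grip_force: 59.7
```

Call:
jog_arm --moves '[{"fingers":0.8,"slide":[6,0,0],"angular":[0,0,0]},{"fingers":0.8,"slide":[12,0,0],"angular":[0,0,0]},{"fingers":0.8,"slide":[18,0,0],"angular":[0,0,0]},{"fingers":0.8,"slide":[24,0,0],"angular":[0,0,0]},{"fingers":0.8,"slide":[28,0,0],"angular":[0,0,0]},{"fingers":0.8,"slide":[28,0,0],"angular":[0,0,0]}]'

```text
clock: 11.55
tcp_pos: [0.6038, 0.0667, 0.1024]
orientation: [0.002, 0.616, 0.788, 0.0]
wrist_force: [1.7, -4.7, 5.6]
finger_gap: 0.0308
grip_force: 59.8
```

```bash
cat > jaw.py <<'E'
from ov import *
q=np.load("q.npy");q[:2]+=[.0007,.0002]
def jaw():
    st=get_state();u=np.array([np.cos(q[2]),np.sin(q[2]),0])
    print("x",1e3*(st["tcp_pos"]-[q[0],q[1],0])@u,"Fx",st["wrist_force"]@u,st["wrist_force"],st["clock"],st["finger_gap"])
    for c in ("side","top"):
        s=read_camera(c)
        for n,x0,z in (("jaw_top",-.098,.072),("pad_face",-.064,.05)):
            r=tip_of(n,s)
            for a in r[:2]:
                X=onz(s,a["point"],z)-[q[0],q[1],z];v=np.array([-u[1],u[0],0])
                print(c,n,"travel mm",1e3*(X@u-x0),"lat",1e3*X@v,a["p"])
E
python3 -c "
from jaw import *
jaw()"
```

```text
x -133.15934641965328 Fx -4.95291347507172 [ 1.743  -4.6691  5.6429] 11.55 0.030782973086548957
side jaw_top travel mm 19.959342581321813 lat -6.711785460289646 0.6
side pad_face travel mm 28.8206876935381 lat -10.449473790367792 0.56
top jaw_top travel mm 20.40599869643131 lat -0.7645401094892958 0.6
```

Call:
jog_arm --moves '[{"fingers":0.8,"slide":[-8,0,0],"angular":[0,0,0]},{"fingers":0.8,"slide":[-16,0,0],"angular":[0,0,0]},{"fingers":0.8,"slide":[-24,0,0],"angular":[0,0,0]},{"fingers":0.8,"slide":[-28.5,0,0],"angular":[0,0,0]},{"fingers":0.8,"slide":[-28.5,0,0],"angular":[0,0,0]},{"fingers":0.8,"slide":[-28.5,0,0],"angular":[0,0,0]}]'

```text
clock: 12.35
tcp_pos: [0.61, 0.0409, 0.1024]
orientation: [0.0, 0.616, 0.788, 0.002]
wrist_force: [0.5, 2.9, 7.2]
finger_gap: 0.0303
grip_force: 60.0
```

Call:
jog_arm --moves '[{"fingers":0.8,"slide":[6,0,0],"angular":[0,0,0]},{"fingers":0.8,"slide":[12,0,0],"angular":[0,0,0]},{"fingers":0.8,"slide":[17,0,0],"angular":[0,0,0]},{"fingers":0.8,"slide":[20,0,0],"angular":[0,0,0]},{"fingers":0.8,"slide":[20,0,0],"angular":[0,0,0]},{"fingers":0.8,"slide":[20,0,0],"angular":[0,0,0]}]'

```text
clock: 12.85
tcp_pos: [0.6057, 0.0586, 0.1024]
orientation: [0.002, 0.616, 0.788, 0.0]
wrist_force: [3.0, -2.9, 6.1]
finger_gap: 0.0308
grip_force: 59.9
```

```bash
python3 -c "
from jaw import *
jaw()"
```

```text
x -141.5178582074586 Fx -3.503706717693484 [ 2.9894 -2.8622  6.0977] 12.85 0.03080926993811705
side jaw_top travel mm 35.280050528468955 lat -2.6257993967973006 0.59
side jaw_top travel mm -226.53472280819616 lat -59.337522659827066 0.29
side pad_face travel mm 40.91618772929461 lat -12.712130972232337 0.5
```

Call:
jog_arm --moves '[{"fingers":0.8,"slide":[2,0,0],"angular":[0,0,0]},{"fingers":0.8,"slide":[4,0,0],"angular":[0,0,0]},{"fingers":0.8,"slide":[4,0,0],"angular":[0,0,0]},{"fingers":0.8,"slide":[4,0,0],"angular":[0,0,0]}]'

```text
clock: 13.48
tcp_pos: [0.6049, 0.062, 0.1024]
orientation: [0.002, 0.616, 0.788, 0.0]
wrist_force: [2.9, -4.4, 6.1]
finger_gap: 0.0306
grip_force: 59.9
```

Call:
jog_arm --moves '[{"fingers":0.8,"slide":[2,0,0],"angular":[0,0,0]},{"fingers":0.8,"slide":[4,0,0],"angular":[0,0,0]},{"fingers":0.8,"slide":[4,0,0],"angular":[0,0,0]},{"fingers":0.8,"slide":[4,0,0],"angular":[0,0,0]}]'

```text
clock: 13.82
tcp_pos: [0.604, 0.0658, 0.1025]
orientation: [0.002, 0.616, 0.788, 0.0]
wrist_force: [1.5, -4.5, 4.6]
finger_gap: 0.031
grip_force: 59.9
```

```bash
python3 -c "
from jaw import *
jaw()"
```

```text
x -134.05075798969148 Fx -4.734359301299421 [ 1.4689 -4.5125  4.5852] 13.8167 0.030991728521061964
side jaw_top travel mm 38.221177517428785 lat 0.1893836915934996 0.71
side pad_face travel mm -354.2136426231744 lat 144.24245719141263 0.41
side pad_face travel mm 52.67599373529742 lat -11.068501097048705 0.4
top pad_face travel mm -324.92081940295094 lat 154.4777669585291 0.51
```

Call:
jog_arm --moves '[{"fingers":0.8,"slide":[-8,0,0],"angular":[0,0,0]},{"fingers":0.8,"slide":[-16,0,0],"angular":[0,0,0]},{"fingers":0.8,"slide":[-24,0,0],"angular":[0,0,0]},{"fingers":0.8,"slide":[-29,0,0],"angular":[0,0,0]},{"fingers":0.8,"slide":[-29,0,0],"angular":[0,0,0]},{"fingers":0.8,"slide":[-29,0,0],"angular":[0,0,0]}]'

```text
clock: 14.62
tcp_pos: [0.61, 0.0408, 0.1024]
orientation: [-0.0, 0.615, 0.788, 0.002]
wrist_force: [0.1, 5.2, 6.9]
finger_gap: 0.0308
grip_force: 60.1
```

Call:
jog_arm --moves '[{"fingers":0.8,"slide":[3,0,0],"angular":[0,0,0]},{"fingers":0.8,"slide":[6,0,0],"angular":[0,0,0]},{"fingers":0.8,"slide":[6,0,0],"angular":[0,0,0]},{"fingers":0.8,"slide":[6,0,0],"angular":[0,0,0]}]'

```text
clock: 14.95
tcp_pos: [0.6093, 0.0439, 0.1025]
orientation: [0.002, 0.616, 0.788, 0.0]
wrist_force: [1.8, -3.4, 6.5]
finger_gap: 0.031
grip_force: 59.9
```

Call:
jog_arm --moves '[{"fingers":0.8,"slide":[2,0,0],"angular":[0,0,0]},{"fingers":0.8,"slide":[4,0,0],"angular":[0,0,0]},{"fingers":0.8,"slide":[4,0,0],"angular":[0,0,0]},{"fingers":0.8,"slide":[4,0,0],"angular":[0,0,0]}]'

```text
clock: 15.28
tcp_pos: [0.6084, 0.0474, 0.1025]
orientation: [0.002, 0.616, 0.788, 0.0]
wrist_force: [2.5, -4.7, 5.1]
finger_gap: 0.0309
grip_force: 59.9
```

```bash
python3 -c "
from jaw import *
jaw()"
```

```text
x -152.97952968253892 Fx -5.198106603386333 [ 2.5049 -4.7307  5.1287] 15.2833 0.030859684579995352
side jaw_top travel mm 44.11481131125194 lat 3.6209287468151077 0.96
side pad_face travel mm 65.73066634993205 lat -12.444975967971638 0.44
```

Call:
jog_arm --moves '[{"fingers":0.8,"slide":[2,0,0],"angular":[0,0,0]},{"fingers":0.8,"slide":[2,0,0],"angular":[0,0,0]},{"fingers":0.8,"slide":[2,0,0],"angular":[0,0,0]}]'

```text
clock: 15.83
tcp_pos: [0.608, 0.0492, 0.1025]
orientation: [0.002, 0.616, 0.788, 0.0]
wrist_force: [1.8, -5.3, 5.7]
finger_gap: 0.0308
grip_force: 59.9
```

Call:
jog_arm --moves '[{"fingers":0.8,"slide":[2,0,0],"angular":[0,0,0]},{"fingers":0.8,"slide":[2,0,0],"angular":[0,0,0]},{"fingers":0.8,"slide":[2,0,0],"angular":[0,0,0]}]'

```text
clock: 16.08
tcp_pos: [0.6076, 0.0509, 0.1024]
orientation: [0.002, 0.616, 0.788, -0.0]
wrist_force: [1.5, -6.5, 6.8]
finger_gap: 0.0305
grip_force: 59.8
```

Call:
jog_arm --moves '[{"fingers":0.8,"slide":[2,0,0],"angular":[0,0,0]},{"fingers":0.8,"slide":[2,0,0],"angular":[0,0,0]},{"fingers":0.8,"slide":[2,0,0],"angular":[0,0,0]}]'

```text
clock: 16.33
tcp_pos: [0.6072, 0.0523, 0.1024]
orientation: [0.003, 0.616, 0.787, -0.0]
wrist_force: [3.3, -7.6, 4.8]
finger_gap: 0.0306
grip_force: 59.8
```

Call:
jog_arm --moves '[{"fingers":0.8,"slide":[2,0,0],"angular":[0,0,0]},{"fingers":0.8,"slide":[2,0,0],"angular":[0,0,0]},{"fingers":0.8,"slide":[2,0,0],"angular":[0,0,0]}]'

```text
clock: 16.58
tcp_pos: [0.6069, 0.0536, 0.1024]
orientation: [0.003, 0.617, 0.787, -0.001]
wrist_force: [2.7, -9.7, 5.9]
finger_gap: 0.0307
grip_force: 59.7
```

Call:
jog_arm --moves '[{"fingers":0.8,"slide":[2,0,0],"angular":[0,0,0]},{"fingers":0.8,"slide":[2,0,0],"angular":[0,0,0]},{"fingers":0.8,"slide":[2,0,0],"angular":[0,0,0]}]'

```text
clock: 16.83
tcp_pos: [0.6066, 0.055, 0.1025]
orientation: [0.004, 0.617, 0.787, -0.001]
wrist_force: [2.6, -11.5, 4.0]
finger_gap: 0.0306
grip_force: 59.7
```

```bash
python3 -c "
from jaw import *
jaw()
s=read_camera('side');save(s,'s5.png')
c=cv2.resize(s['color'][95:205,235:355],None,fx=5,fy=5,interpolation=cv2.INTER_CUBIC)
cv2.imwrite('pics/c5.png',np.clip(c[:,:,::-1]*1.6,0,255))"
```

```text
x -145.2250446460442 Fx -11.792125468906146 [  2.6229 -11.4995   3.9962] 16.8333 0.030597661730379314
side jaw_top travel mm 55.96612369329365 lat 2.3160799669093057 0.55
side pad_face travel mm 61.89016004465435 lat -13.308524210749804 0.45[ WARN:0@5.552] global loadsave.cpp:1063 imwrite_ Unsupported depth image for selected encoder is fallbacked to CV_8U.
```

View pics/c5.png

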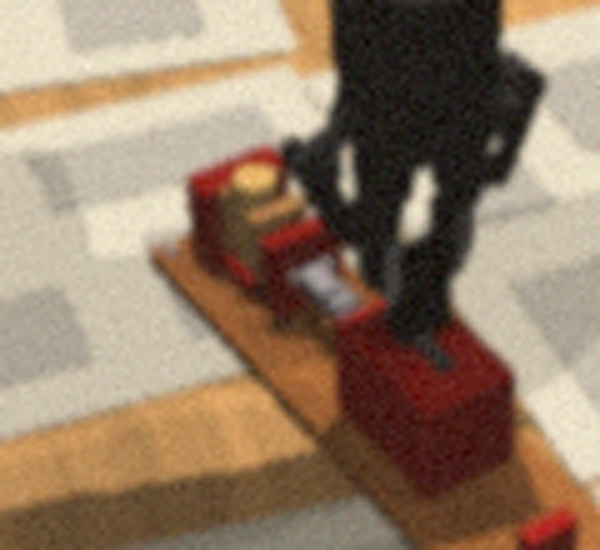

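The picture shows the pad against the blank (crop 275,210), the blank upright against the fixed jaw. The force is rising steadily at about 1.5 N/mm.

Call:
jog_arm --moves '[{"fingers":0.8,"slide":[2,0,0],"angular":[0,0,0]},{"fingers":0.8,"slide":[2,0,0],"angular":[0,0,0]},{"fingers":0.8,"slide":[2,0,0],"angular":[0,0,0]}]'

```text
clock: 17.43
tcp_pos: [0.6063, 0.0563, 0.1025]
orientation: [0.004, 0.617, 0.787, -0.002]
wrist_force: [3.6, -13.3, 4.0]
finger_gap: 0.0306
grip_force: 59.7
```

Call:
jog_arm --moves '[{"fingers":0.8,"slide":[1.5,0,0],"angular":[0,0,0]},{"fingers":0.8,"slide":[1.5,0,0],"angular":[0,0,0]},{"fingers":0.8,"slide":[1.5,0,0],"angular":[0,0,0]}]'

```text
clock: 17.68
tcp_pos: [0.6061, 0.0572, 0.1025]
orientation: [0.004, 0.617, 0.787, -0.002]
wrist_force: [4.0, -15.9, 4.6]
finger_gap: 0.0309
grip_force: 59.6
```

Call:
jog_arm --moves '[{"fingers":0.8,"slide":[0,0,0],"angular":[0,0,0]},{"fingers":0.8,"slide":[0,0,0],"angular":[0,0,0]},{"fingers":0.8,"slide":[0,0,0],"angular":[0,0,0]}]'

```text
clock: 17.93
tcp_pos: [0.606, 0.0572, 0.1024]
orientation: [0.004, 0.617, 0.787, -0.002]
wrist_force: [4.4, -14.6, 3.5]
finger_gap: 0.0311
grip_force: 59.6
```

```bash
python3 -c "
from jaw import *
jaw();print(get_state()['wrist_force']);print(hand_in())"
```

```text
x -142.9181619748273 Fx -15.22394023658597 [  4.4024 -14.5912   3.5286] 17.9333 0.03109665708017732
side jaw_top travel mm 50.62153920991453 lat -2.483775846194949 0.71
side pad_face travel mm 63.271057741837375 lat -16.824095672069955 0.4
side pad_face travel mm 44.92253998214469 lat -8.415172360694108 0.36
[  4.7349 -14.7516   4.3725]
the job is handed in; nothing more can be done
None
```

I stood the pale blank upright in the clamp slot and pumped the trigger three times. I handed the job in at about 18 s, still holding the trigger pushed at about 15 N, inside the 13–20 N range for a firm hold without crushing; the hand-in call gave no verdict.

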